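Zero a tube photometer and set its attenuator slide to the third click

ROBOT

A 7-joint arm with a two-finger parallel gripper is mounted at the origin on a cart in front of the work surface, level with it; the furniture and walls round the work are solid. World frame = base frame: x ahead of the robot, y to its left, z up, the work surface at z = 0. Lengths are in m, angles in rad, forces in N, time in s.
With the tool pointing down it reaches from about 0.4 to 0.9 m from the base axis. Payload 5.6 kg.
Tool frame: the origin (TCP) lies midway between the tips of the shut fingers; the grasp point (between the pads) lies 19 mm behind it; y points along the fingers, z is the direction in which the jaws open and shut, and the axes are right-handed (so a half turn about y gives the same grasp; the last joint's range is limited). The gripper opens to 92 mm and grips with 3 to 60 N. Pads are 20 mm wide; open, the fingers measure 128 mm over their backs; the gripper's body (75 mm by 189 mm) begins 69 mm behind the grasp point.
Start: joints at [1.112, 0.468, -0.012, 1.603, 0.006, 1.071, -0.056], TCP at [0.263, -0.595, 0.215] pointing down, gripper open.
Joint ranges: [-2.53, 2.53], [-0.31, 2.02], [-1.57, 1.55], [0.28, 2.44], [-1.29, 4.43], [0.15, 1.84], [-2.92, 2.92]. Speed limits (rad/s): [2.57, 2.57, 3.14, 3.14, 3.14, 3.14, 3.14].

INTERFACE

Orientations are given as a 3x3 rotation matrix whose columns are the frame's x, y, z axes.
In Python, from station import env, effector, solver, viewer, workorder, search_frame, tip_of gives the robot as it stands. Calls block until the motion is done:
- env.reach(position, orientation): joint-space move of the TCP to a pose.
- env.movel(position, frame=None, rate=0.15): straight line of the TCP; frame=None keeps the orientation; rate is the mean speed in m/s.
- env.goto_joints(angles): joint-space move.
- effector.release() and effector.grasp(squeeze=None): open the fingers fully, or close them until they stop; squeeze is the grip in N (None keeps the last).
- env.pause(seconds).
- solver.inverse_kinematics(position, orientation): joint angles nearest the present ones, or None.
- env.sense(): the state.
- viewer.read_camera(name): name is "scene" or "top" or "wrist"; returns (picture, depth): 400x640x3 uint8, red, green, blue; 400x640 float32, m along the optical axis (not along the pixel's ray), 0 where there is no reading.
- viewer.camera_info(name): a dict with "intrinsics" (3x3 intrinsics, pixels), "eye" and "rotation" of the camera in the world; the wrist camera has in their place "T_tool_cam" (4x4, takes a point from camera to tool coordinates, whose origin is the TCP and whose axes are the tool frame's). Camera axes: x right, y up, looking along -z (the intrinsics and any distortion apply to the point x, -y, -z); pixel columns grow to the right and rows downward; lengths in m; the calibration is good to about 2 mm. The wrist camera is an equidistant fisheye: a pixel r from the principal point sees the ray r / f radians off the axis. A picture is of the moment at which its call begins: read the wrist's pose just before it. camera_info takes no time and is no camera call.
A pose or a line that the arm cannot do raises env.PlanningError and nothing moves.
- workorder.finish_job(): hands the job in, once; it reports no verdict.
Trained networks look in the newest picture that a camera, given by its name, has taken for a name from the list of things; names that differ only in an ending like _2 or _b are one class to them, and where a whole thing is asked for, a point or a joint stands for the part that bears it (a point fixed in the world has none). Each returns a list of dicts, best first, with "score" (0 to 1); they miss things now and then, are a little off and sometimes report something else, mostly with a low value. They report only what shows in the picture. A call takes as long as a camera call. They do not tell look-alikes from the thing itself.
- search_frame(camera, name): "at" ([x, y, z] in m, in world coordinates, good to about 4 mm: the middle of the surface that is visible of it).
- tip_of(camera, name): "at" ([x, y, z] in m, in world coordinates, good to about 4 mm: a listed point, or the origin of a listed thing).
The state is a dict: "t": time; "joint_positions": joint angles; "joint_velocities": joint speeds; "tau": joint torques, N m; "ee_pos": TCP position; "tcp_rot": TCP orientation; "wrist_force": force on the tool from outside, world axes, zero at the start; "moment": the same for the moment, N m; "gripper_width": finger opening in m.
Only numpy, scipy, OpenCV 4.12 (cv2) and the standard library are available. Lean on these libraries where they do the work, as an engineer would, in place of code of your own. Each camera call takes 0.05 s, during which the arm holds its last target.

TASK

Ready the photometer for the tube in its well: with a fingertip push the black, orange-topped slide tab fully home to its closed end (the solid black dot), press the blue zero key right down and let it go, and then push the tab back the other way, counting the clicks, until it rests in the third click from closed. Do not let it run on past the third click (that much light swamps the detector), and never press the zero key while the slide is open. Only push, never pinch the tab; leave the tube in its well and the bottle, dish and marker where they are.

Things in the scene. Friction and masses are not known exactly. Their poses are not given: they have to be found in the camera images.
- photometer: White benchtop tube photometer, 240 (x) x 220 (y) x 85 mm high, fixed. Origin: centre of its underside, on the worktop. x points to its rear, y to its left seen from the front, z up. Its top is flat but for the zero key (front right), the slide tab on an aluminium bezel (36 x 172 mm, 2 mm thick, centre x = -5 mm, y = 0; slot along y) and the tube in the well (x = 72 mm, y = 0).
- closed_dot (a point): Centre of the solid black dot (13 mm across) on the bezel, 87 mm above the worktop, beyond the closed (+y, left) end of the slide's travel. At the open end, 136 mm away, is a white dot with a black rim. The top is flat round the dot, so a finger can stand between dot and tab.
- tab_top (a point): Centre of the top of the slide tab, 110 mm above the worktop; moves with the slide. The tab is a black block with an orange cap: 14 mm along its travel (photometer y), 24 mm across, standing 22.7 mm above the bezel. It is pushed on its flat sides, 7 mm either way along the travel, free from 2 to 20 mm above the bezel. Its line lies 80 mm behind the zero key, 77 mm in front of the tube's axis.
- attenuator (a joint): Slide travel, m: 0 = closed, hard stop (tab 33 mm from the dot's centre); grows to the open end (photometer -y), stop at 0.070. A sprung ball clicks into unmarked notches every 14 mm: 0, 0.014 (first click), 0.028, 0.042 (third), 0.056, 0.070. Leaving one takes 5 to 7 N, falling to nothing 7 mm on, where the tab snaps ahead into the next and stays within 1 mm. Starts in the first or second click.
- zero_key_top (a point): Centre of the top of the round blue zero key, 22 mm across, in a black collar 38 mm across. Released, its top is 95 mm above the worktop, 10 mm above the housing; it goes straight down 6 mm.
- zero_key (a joint): How far the zero key is pressed, in m: 0 released, 0.006 fully down; a spring returns it. Starts to move at about 1.5 N; fully down takes 5 N. It counts as pressed from 0.0045.
- sample_tube: Loose 50 ml sample tube with blue screw cap, 119 mm tall, body 28 mm and cap 34 mm across, upright in the photometer's well with its foot 12 mm above the worktop; its cap's top is 131 mm above the worktop. Origin: centre of its foot; z along the tube. Stays as it is.
- buffer_bottle: Loose cream bottle with blue cap, 52 mm across, 86 mm tall, standing to the photometer's left. Origin: centre of its underside. Bystander.
- dish: Loose small lidded culture dish, 58 mm across, 14 mm high, to the photometer's right. Origin: centre of its underside. Bystander. Further right a fixed grey machine, 0.43 m tall, stands on the worktop from world x = 0.41 to 0.87 m, y below -0.35 m: keep the arm clear of it.
- marker: Loose white marker pen with black cap, 128 mm long, 16 mm high, lying in front of the photometer. Origin: middle of its underside, long axis y. Bystander.
There are look-alikes about, which are no part of the job. Of the things that look like the sample_tube, the smaller one is meant.

How it is judged:
By the outcome, as a careful person would: the job done as asked, in the order asked, and still so for the second after the job is handed in, with the robot touching nothing.
It also fails if it takes over 67 s, if anything falls off the work surface, if the arm or the gripper's body presses on something with over 40 N, if the wrist force passes 120 N, or if a joint passes its speed limit or range.

## Working session

There is one attempt and no reset: what is moved stays moved. The work goes in short steps, each a Python script; the robot and the scene stay as the last script left them, time stands still between calls to the robot, and variables do not carry over. Pictures are saved under pics/ and viewed, and the job is handed in when it is done.

```bash
ls; mkdir -p pics; python3 - <<'E'
from station import env, effector, solver, viewer, workorder, search_frame, tip_of
import cv2
s=env.sense(); print(s['t'],s['ee_pos'],s['tcp_rot'],s['wrist_force'],s['gripper_width'])
for n in ["scene","top","wrist"]:
    p,d=viewer.read_camera(n); cv2.imwrite(f"pics/{n}0.png",p[:,:,::-1])
    print(n,viewer.camera_info(n))
    for k in ["zero_key_top","tab_top","closed_dot","photometer"]:
        try: print(k,[(r['score'],r['at']) for r in tip_of(n,k)])
        except Exception as e: print(k,e)
print(env.sense()['t'])
E
```

```text
pics
0.0 [ 0.26223855 -0.5941277   0.21365915] [[-9.14840053e-01 -8.13149331e-04  4.03815571e-01]
 [-4.03816370e-01  1.52593571e-03 -9.14838790e-01]
 [ 1.27703951e-04 -9.99998505e-01 -1.72435012e-03]] [-0.15758833  0.95804781 -0.14252365] 0.0920293566761419
scene {'intrinsics': array([[372.46805548,   0.        , 315.6178666 ],
       [  0.        , 372.46805548, 202.57040069],
       [  0.        ,   0.        ,   1.        ]]), 'eye': array([ 0.24911109, -0.37257352,  0.72610503]), 'rotation': array([[ 0.83449654,  0.40618102, -0.37233386],
       [-0.55095874,  0.62458879, -0.55347385],
       [ 0.00774498,  0.66701261,  0.74500617]])}
zero_key_top [(0.45, [0.5236, -0.0444, 0.1008])]
tab_top [(0.52, [0.5786, 0.0488, 0.1108])]
closed_dot [(0.79, [0.558, 0.1041, 0.0843]), (0.62, [0.5292, -0.0428, 0.1016]), (0.59, [0.5806, 0.0486, 0.1091])]
photometer [(0.77, [0.5843, 0.0446, 0.0015])]
top {'intrinsics': array([[454.27413101,   0.        , 315.32475079],
       [  0.        , 454.27413101, 194.23319177],
       [  0.        ,   0.        ,   1.        ]]), 'eye': array([0.41569584, 0
[... 363 characters left out ...]
0.5444, 0.2074, -0.0036])]
photometer [(0.88, [0.5864, 0.0407, -0.0018]), (0.63, [0.4238, -0.0019, 0.0009])]
wrist {'intrinsics': array([[309.70691629,   0.        , 318.04958888],
       [  0.        , 309.70691629, 193.91401962],
       [  0.        ,   0.        ,   1.        ]]), 'T_tool_cam': array([[-4.42653482e-04, -9.71116651e-01, -2.38604809e-01,
        -6.51943361e-02],
       [ 3.96604557e-04,  2.38604643e-01, -9.71116711e-01,
        -1.69820331e-01],
       [ 9.99999823e-01, -5.24499948e-04,  2.79530113e-04,
         6.02711702e-04],
       [ 0.00000000e+00,  0.00000000e+00,  0.00000000e+00,
         1.00000000e+00]])}
zero_key_top []
tab_top []
closed_dot []
photometer []
0.75
```

View pics/scene0.png

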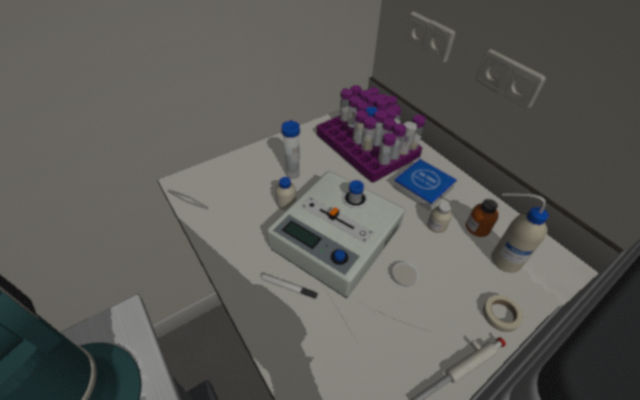

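View pics/top0.png

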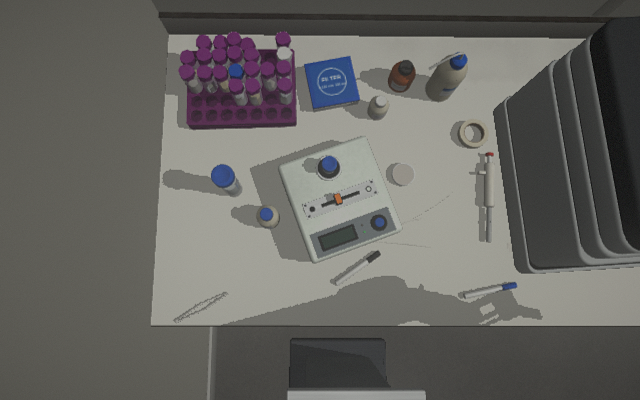

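```bash
python3 - <<'E'
import cv2
p=cv2.imread('pics/top0.png'); c=p[90:240,230:450]; cv2.imwrite('pics/top0c.png',cv2.resize(c,None,fx=3.6,fy=3.6,interpolation=cv2.INTER_CUBIC))
p=cv2.imread('pics/scene0.png'); c=p[90:300,200:420]; cv2.imwrite('pics/scene0c.png',cv2.resize(c,None,fx=2.8,fy=2.8,interpolation=cv2.INTER_CUBIC))
E
```

```text
(no output)
```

View pics/top0c.png

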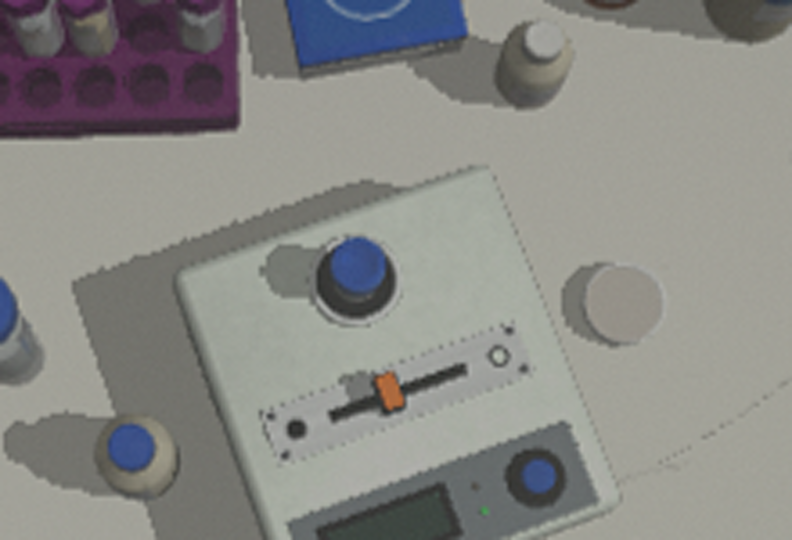

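View pics/scene0c.png

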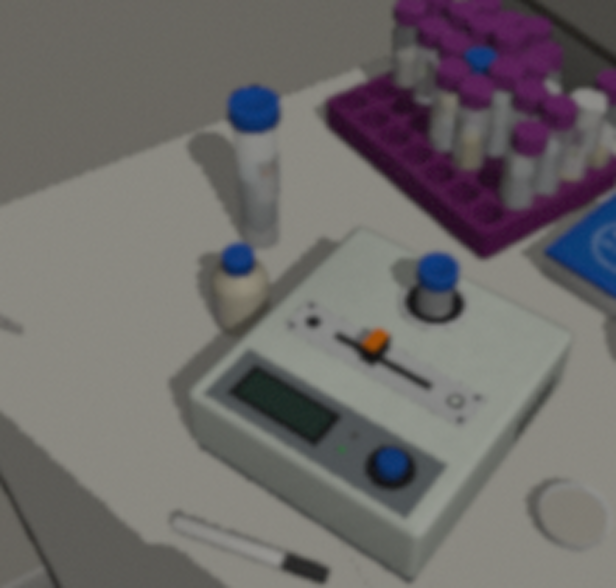

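```bash
cat > h.py <<'E'
from station import env, effector, solver, viewer, workorder, search_frame, tip_of
import numpy as np, cv2
def ray(cam,u,v):
    i=viewer.camera_info(cam);K=i['intrinsics']
    d=np.array([(u-K[0,2])/K[0,0],-(v-K[1,2])/K[1,1],-1]); return i['eye'],i['rotation']@d
def onz(cam,u,v,z):
    e,d=ray(cam,u,v); return e+d*(z-e[2])/d[2]
def tri(obs):
    A=np.zeros((3,3));b=np.zeros(3)
    for cam,u,v in obs:
        e,d=ray(cam,u,v);d=d/np.linalg.norm(d);P=np.eye(3)-np.outer(d,d);A+=P;b+=P@e
    return np.linalg.solve(A,b)
E
python3 - <<'E'
from h import *
pts={'black':((312.5,209.2),(311.8,205),.087),'white':((368.6,188.9),(362.9,233.2),.087),'key':((379.7,222.2),(340,255),.095),'tab':((338.3,198.9),(334.3,211.8),.11)}
for k,(a,b,z) in pts.items():
    print(k,tri([('top',*a),('scene',*b)]).round(4),onz('top',*a,z).round(4),onz('scene',*b,z).round(4))
E
```

```text
black [0.5575 0.1016 0.0859] [0.5572 0.1017 0.087 ] [0.5571 0.1008 0.087 ]
white [ 0.605  -0.0261  0.086 ] [ 0.6044 -0.0257  0.087 ] [ 0.605  -0.0268  0.087 ]
key [ 0.5279 -0.0484  0.0935] [ 0.5276 -0.0481  0.095 ] [ 0.5275 -0.0493  0.095 ]
tab [0.5786 0.0444 0.1046] [0.5773 0.045  0.11  ] [0.5762 0.0405 0.11  ]
```

The key in the photometer's front panel is at top pixel (380,222). It could be confused with the tube cap at (329,166), or the caps at (223,176), (268,215) and (237,72). The tab is the only orange block, at (338,199). The solid dot is at (312,209) and the rimmed dot at (369,189). The crops confirm these choices, and the tab looks to be at the second click.

```bash
cat >> h.py <<'E'
B=np.array([.5573,.1014]); W=np.array([.6047,-.0262])
o=(W-B)/np.linalg.norm(W-B); rear=np.array([-o[1],o[0]])
mid=(B+W)/2; B=mid-o*.068
def P(s,z): # s = slide coordinate (0 = closed tab centre), on the slot line
    return np.array([*(B+o*(.033+s)),z])
KEY=np.array([.5276,-.0485])
def R(sx): # tool x = sx*o, y down
    x=np.array([*(sx*o),0.]);y=np.array([0,0,-1.]);return np.stack([x,y,np.cross(x,y)],1)
def S(): 
    s=env.sense(); return s
def sc(p): return float((np.asarray(p)[:2]-B)@o-.033)
E
python3 - <<'E'
from h import *
print(o,rear,np.degrees(np.arctan2(rear[1],rear[0])), 'key expected',mid-rear*.080+0*o,'key off',(KEY-mid)@rear,(KEY-mid)@o)
for sx in (1,-1):
    for p in [P(.057,.2),P(.057,.095),P(-.03,.095),P(.02,.095),np.array([*KEY,.09])]:
        q=solver.inverse_kinematics(p,R(sx)); print(sx,None if q is None else np.round(q,2))
print(env.sense()['t'])
E
```

```text
[ 0.34822342 -0.93741157] [0.93741157 0.34822342] 20.37868997671402 key expected [0.50600707 0.00974213] key off -0.08003981423957429 0.06211600547760974
1 [ 0.42  0.48 -0.67  1.74  0.34  1.04 -0.01]
1 [ 0.4   0.62 -0.65  1.81  0.47  0.87 -0.12]
1 [ 0.26  0.58 -0.65  1.87  0.46  0.84 -0.27]
1 [ 0.34  0.6  -0.65  1.84  0.47  0.86 -0.18]
1 [ 0.5   0.52 -0.59  1.96  0.4   0.78  0.03]
-1 [ 0.02  0.39 -0.13  1.77  0.06  0.99 -2.92]
-1 [-0.08  0.51 -0.01  1.85  0.01  0.78 -2.88]
-1 [-1.11  0.96  1.34  1.95 -1.04  1.17 -2.12]
-1 [-1.01  0.97  1.34  1.93 -1.05  1.19 -2.05]
-1 [ 0.01  0.44  0.02  1.99 -0.01  0.71 -2.75]
0.75
```

```bash
python3 - <<'E'
from h import *
effector.grasp(20)
for p in ([.27,-.30,.25],[.32,-.24,.25]):
    try:
        env.movel(p,rate=.3); print(p,'ok'); break
    except env.PlanningError as e: print(p,e)
s=S();print(s['t'],s['ee_pos'],s['gripper_width'])
if s['ee_pos'][1]>-.32:
    env.reach(P(.062,.20),R(1))
    s=S(); print(s['t'],s['ee_pos'],s['wrist_force'])
    p,d=viewer.read_camera('wrist'); cv2.imwrite('pics/w1.png',p[:,:,::-1])
    p,d=viewer.read_camera('top'); cv2.imwrite('pics/t1.png',p[:,:,::-1])
E
```

```text
[0.27, -0.3, 0.25] ok
3.2417 [ 0.26994149 -0.30131392  0.2500404 ] 0.000786402896449287
4.8917 [0.59020523 0.01018762 0.20009267] [ 0.07936889 -0.86354829  0.31811113]
```

View pics/w1.png

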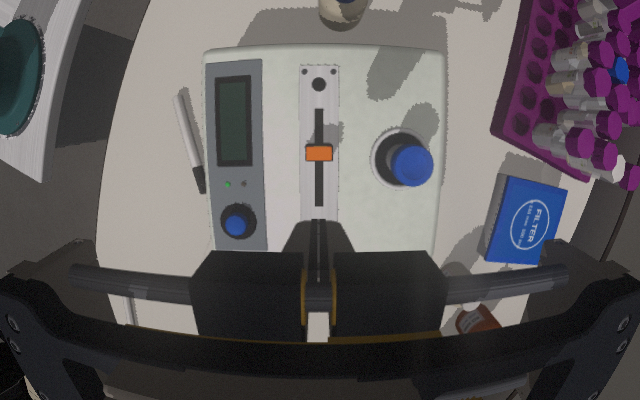

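```bash
cat >> h.py <<'E'
def wz(s,u,v,z):
    i=viewer.camera_info('wrist');K=i['intrinsics'];T=i['T_tool_cam']
    a=np.array([u-K[0,2],-(v-K[1,2])]);r=np.linalg.norm(a);th=r/K[0,0]
    d=np.array([*(a/r*np.sin(th)),-np.cos(th)])
    Rw=np.array(s['tcp_rot']);e=np.array(s['ee_pos'])+Rw@T[:3,3];d=Rw@T[:3,:3]@d
    return e+d*(z-e[2])/d[2]
E
python3 - <<'E'
from h import *
s=S()
for n,u,v,z in [('dot',319,84.5,.087),('tab',319,153,.11),('key',235.5,226,.095)]:
    p=wz(s,u,v,z); print(n,p.round(4),'s=',round(sc(p),4),'lat',round(float((p[:2]-mid)@rear),4))
E
```

```text
dot [0.5559 0.102  0.087 ] s= -0.0341 lat -0.0011
tab [0.5767 0.0454 0.11  ] s= 0.0262 lat -0.0013
key [ 0.5257 -0.0492  0.095 ] s= 0.0971 lat -0.082
```

```bash
cat >> h.py <<'E'
def st(tag=''):
    s=S(); f=np.array(s['wrist_force']); print(tag,'t%.2f s=%.2fmm z=%.1f Fo=%.2f Fr=%.2f Fz=%.2f'%(s['t'],sc(s['ee_pos'])*1e3,s['ee_pos'][2]*1e3,f[:2]@o,f[:2]@rear,f[2])); return f[:2]@o,f[2]
E
python3 - <<'E'
from h import *
env.movel(P(.062,.12),rate=.15); env.movel(P(.062,.096),rate=.06)
f0,z0=st('down')
env.movel(P(.048,.096),rate=.05);st()
n=0
for s in np.arange(.046,.009,-.002):
    env.movel(P(s,.096),rate=.03); f,_=st('%.3f'%s)
    if f-f0>9: break
E
```

```text
down t6.22 s=61.84mm z=95.7 Fo=0.34 Fr=-0.42 Fz=0.72
 t6.66 s=47.49mm z=96.2 Fo=0.12 Fr=-0.54 Fz=0.01
0.046 t6.91 s=46.04mm z=96.0 Fo=0.32 Fr=0.97 Fz=-0.13
0.044 t7.16 s=43.88mm z=96.0 Fo=0.24 Fr=0.42 Fz=-0.11
0.042 t7.41 s=42.62mm z=96.0 Fo=1.48 Fr=-0.17 Fz=-0.72
0.040 t7.66 s=41.28mm z=96.0 Fo=4.22 Fr=-0.16 Fz=0.11
0.038 t7.91 s=37.39mm z=96.0 Fo=1.61 Fr=0.17 Fz=-0.80
0.036 t8.16 s=34.65mm z=96.0 Fo=-0.50 Fr=-0.19 Fz=-0.16
0.034 t8.41 s=33.44mm z=96.0 Fo=0.47 Fr=-0.43 Fz=0.66
0.032 t8.66 s=31.78mm z=96.0 Fo=0.52 Fr=-0.25 Fz=-0.51
0.030 t8.91 s=29.81mm z=96.0 Fo=-0.09 Fr=0.16 Fz=0.34
0.028 t9.16 s=28.53mm z=96.0 Fo=1.60 Fr=-0.04 Fz=-0.03
0.026 t9.41 s=27.28mm z=96.0 Fo=5.62 Fr=1.00 Fz=-0.46
0.024 t9.66 s=23.41mm z=96.0 Fo=2.20 Fr=-0.81 Fz=-0.66
0.022 t9.91 s=20.61mm z=96.0 Fo=0.52 Fr=-0.27 Fz=0.23
0.020 t10.16 s=19.44mm z=96.0 Fo=-0.15 Fr=-0.21 Fz=0.18
0.018 t10.41 s=17.75mm z=96.0 Fo=0.32 Fr=0.43 Fz=0.05
0.016 t10.66 s=15.80mm z=96.0 Fo=0.14 Fr=-1.06 Fz=0.47
0.014 t10.91 s=14.86mm z=96.0 Fo=2.58 Fr=0.22 Fz=-1.02
0.012 t11.16 s=14.74mm z=96.0 Fo=6.27 Fr=-0.10 Fz=-0.55
0.010 t11.41 s=14.65mm z=96.1 Fo=9.84 Fr=0.12 Fz=-0.87
```

```bash
python3 - <<'E'
from h import *
env.movel(P(.030,.096),rate=.08); st('back')
env.movel(P(.030,.125),rate=.15)
p,d=viewer.read_camera('wrist'); s=S(); cv2.imwrite('pics/w2.png',p[:,:,::-1])
env.movel([*KEY,.125],rate=.2)
env.movel([*KEY,.100],rate=.1); f0,z0=st('above key')
for z in np.arange(.098,.080,-.0015):
    env.movel([*KEY,z],rate=.03); f,fz=st('%.4f'%z)
    if fz-z0>14: break
env.pause(.3); st('hold')
env.movel([*KEY,.100],rate=.06); env.movel([*KEY,.13],rate=.15); st('up')
E
```

```text
back t11.81 s=29.80mm z=95.9 Fo=-0.55 Fr=0.37 Fz=-0.05
above key t13.28 s=95.80mm z=99.6 Fo=0.18 Fr=0.82 Fz=0.89
0.0980 t13.53 s=96.66mm z=98.4 Fo=-1.92 Fr=1.31 Fz=1.12
0.0965 t13.78 s=96.93mm z=96.8 Fo=-1.81 Fr=1.25 Fz=2.07
0.0950 t14.03 s=97.00mm z=95.2 Fo=-1.57 Fr=2.15 Fz=4.09
0.0935 t14.28 s=96.99mm z=93.7 Fo=-2.63 Fr=3.29 Fz=4.56
0.0920 t14.53 s=97.00mm z=93.2 Fo=-3.60 Fr=-0.76 Fz=14.79
0.0905 t14.78 s=97.11mm z=93.1 Fo=-5.30 Fr=-4.37 Fz=26.06
hold t15.07 s=97.09mm z=93.1 Fo=-5.35 Fr=-4.64 Fz=25.65
up t15.73 s=97.57mm z=129.6 Fo=-0.03 Fr=1.07 Fz=1.32
```

View pics/w2.png

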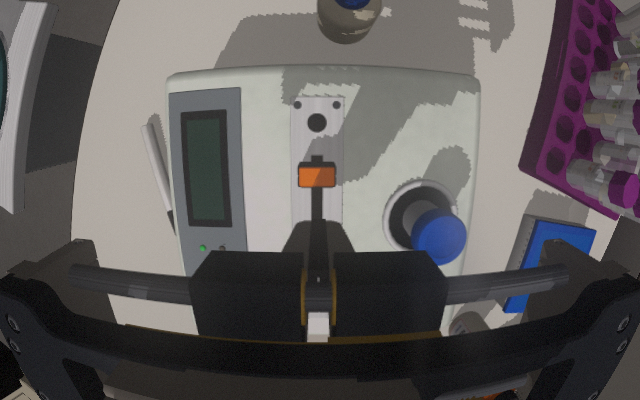

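```bash
python3 - <<'E'
from h import *
s=dict(S()); s2=dict(s); s2['ee_pos']=P(.030,.125)
p=wz(s2,317,176,.11); print('tab s',sc(p)); p=wz(s2,317,122,.087); print('dot s',sc(p))
print(np.round(s['tcp_rot'],3))
Q=np.array([*(mid-rear*.040+o*.062)])
p,d=viewer.read_camera('wrist'); cv2.imwrite('pics/w3.png',p[:,:,::-1])
env.movel([*Q,.11],rate=.15);env.movel([*Q,.096],rate=.08)
def avg(n=6):
    F=[]
    for i in range(n): env.pause(.02); F.append(S()['wrist_force'])
    return np.mean(F,0)
z0=avg()[2]
for z in np.arange(.094,.080,-.0015):
    env.movel([*Q,z],rate=.03); f=avg(3); e=S()['ee_pos']; print('%.4f %.1f'%(z,e[2]*1e3),f.round(2))
    if f[2]-z0>5: break
env.movel([*Q,.13],rate=.15); st('up')
E
```

```text
tab s -0.0017804025848351564
dot s -0.03419217136233789
[[ 0.348 -0.     0.938]
 [-0.938 -0.001  0.348]
 [ 0.    -1.    -0.   ]]
0.0940 94.1 [0.17 0.35 0.45]
0.0925 92.5 [ 0.41 -0.28 -0.46]
0.0910 90.9 [-0.09 -0.07 -0.  ]
0.0895 89.4 [-0.28  0.61 -0.19]
0.0880 87.9 [-0.24  0.14 -0.26]
0.0865 86.4 [-0.39 -0.06  0.19]
0.0850 85.5 [-0.97 -0.3   4.39]
0.0835 85.4 [-5.2  -0.25 16.99]
up t19.52 s=97.20mm z=129.6 Fo=0.61 Fr=0.34 Fz=0.97
```

View pics/w3.png

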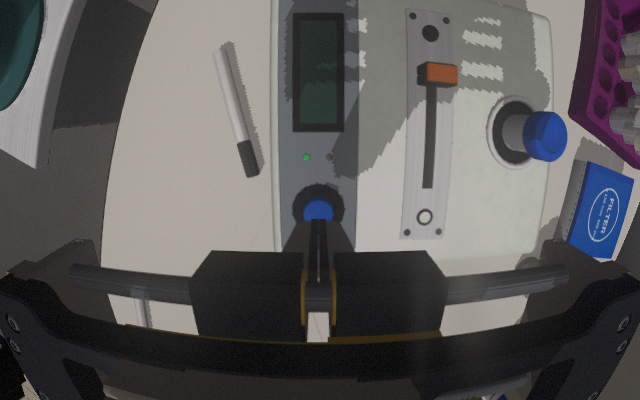

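```bash
cat >> h.py <<'E'
def wcloud(s,d):
    i=viewer.camera_info('wrist');K=i['intrinsics'];T=i['T_tool_cam']
    v,u=np.mgrid[0:400,0:640].astype(float)
    a=np.stack([u-K[0,2],-(v-K[1,2])],-1);r=np.linalg.norm(a,axis=-1)+1e-9;th=r/K[0,0]
    c=np.stack([a[...,0]/r*np.tan(th)*d,a[...,1]/r*np.tan(th)*d,-d],-1)
    Rw=np.array(s['tcp_rot']); return (c@T[:3,:3].T+T[:3,3])@Rw.T+np.array(s['ee_pos'])
def tcloud(cam,d):
    i=viewer.camera_info(cam);K=i['intrinsics'];v,u=np.mgrid[0:400,0:640].astype(float)
    c=np.stack([(u-K[0,2])/K[0,0]*d,-(v-K[1,2])/K[1,1]*d,-d],-1); return c@i['rotation'].T+i['eye']
E
python3 - <<'E'
from h import *
env.movel([*(KEY+o*.05),.13],rate=.25); env.pause(.1)
s=S(); p,d=viewer.read_camera('wrist'); cv2.imwrite('pics/w4.png',p[:,:,::-1]); C=wcloud(s,d)
np.savez('w4.npz',C=C,p=p,pos=s['ee_pos'],rot=s['tcp_rot'])
L=np.stack([(C[...,:2]-KEY)@o,(C[...,:2]-KEY)@rear,C[...,2]],-1)*1e3
r=np.hypot(L[...,0],L[...,1])
for a,b in [(0,4),(4,8),(8,10),(10,12),(12,14),(14,16),(16,18),(18,20),(20,23),(23,27)]:
    m=(r>=a)&(r<b)&(d>0)&(L[...,2]<110); print(a,b,m.sum(),np.percentile(L[...,2][m],[5,25,50,75,95]).round(1) if m.any() else '')
p2,d2=viewer.read_camera('top'); cv2.imwrite('pics/t4.png',p2[:,:,::-1])
# bounding of finger (points within hand: L z>125)
q=p[100:300,200:440]; cv2.imwrite('pics/w4c.png',cv2.resize(q[:,:,::-1],None,fx=3,fy=3,interpolation=cv2.INTER_CUBIC))
E
```

```text
0 4 119 [97.7 98.3 98.7 99.3 99.9]
4 8 349 [97.5 98.2 98.7 99.2 99.8]
8 10 217 [88.1 97.  98.3 98.8 99.8]
10 12 289 [87.8 88.6 89.8 98.1 99.1]
12 14 342 [87.8 88.4 88.9 89.5 97.5]
14 16 386 [87.5 88.3 88.7 89.1 89.8]
16 18 421 [85.4 87.2 88.2 88.8 89.6]
18 20 487 [85.  85.9 86.7 88.4 89.3]
20 23 838 [84.8 85.5 86.  86.5 87.6]
23 27 1286 [84.8 85.5 85.9 86.3 87. ]
```

View pics/w4c.png

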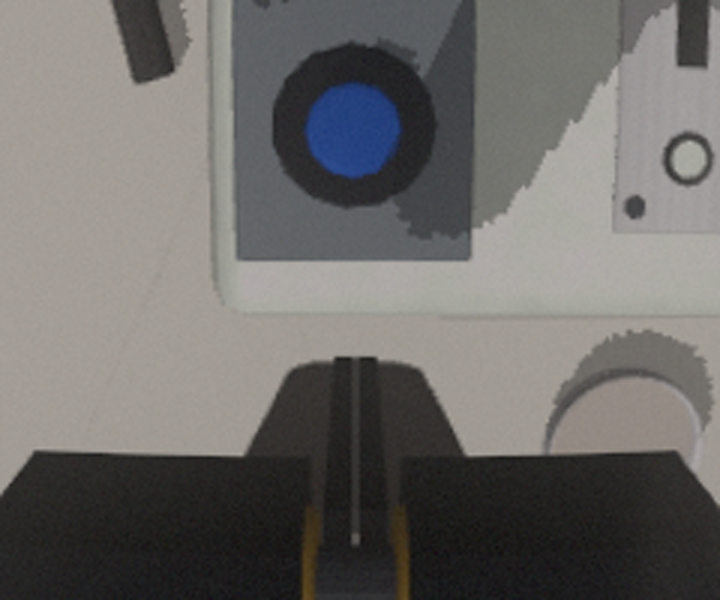

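```bash
python3 - <<'E'
from h import *
Z=np.load('w4.npz');C=Z['C']
L=np.stack([(C[...,:2]-B)@o-.033,(C[...,:2]-mid)@rear,C[...,2]],-1)*1e3
m=(np.abs(L[...,1])<9)&(L[...,2]>104)&(L[...,2]<120)&(np.abs(L[...,0])<60)
if m.any(): print('tab',m.sum(),L[m].mean(0),np.percentile(L[m],[5,95],axis=0))
m=(np.abs(L[...,1])<14)&(np.abs(L[...,1])>6)&(L[...,0]>30)&(L[...,0]<100); print('bezel',np.median(L[m][:,2]))
env.movel([*KEY,.13],rate=.25); env.movel([*KEY,.103],rate=.1); env.pause(.15)
def avg(n=5):
    F=[];E=[]
    for i in range(n): env.pause(.02); s=S();F.append(s['wrist_force']);E.append(s['ee_pos'][2])
    return np.mean(F,0),np.mean(E)*1e3
z0=avg()[0][2]
for z in np.arange(.102,.0885,-.001):
    env.movel([*KEY,z],rate=.03); f,e=avg(); print('%.4f %.1f'%(z,e),(f).round(2),round(f[2]-z0,2))
    if f[2]-z0>12: break
env.movel([*KEY,.103],rate=.08); env.movel([*KEY,.13],rate=.15); st('up')
E
```

```text
tab 411 [  1.29244608   0.13342281 108.50461358] [[ -4.16594452  -7.97082701 104.73386937]
 [  5.74683133   7.84979178 110.25547919]]
bezel 86.69624709578507
0.1020 102.1 [ 0.11 -0.13 -0.32] -0.27
0.1010 101.0 [-0.27  0.04 -0.19] -0.14
0.1000 99.9 [ 0.03 -0.09 -0.09] -0.04
0.0990 99.1 [-0.06  0.19  1.71] 1.76
0.0980 98.1 [ 0.22 -0.14  2.38] 2.43
0.0970 97.1 [0.28 0.03 2.6 ] 2.65
0.0960 96.1 [ 0.78 -0.1   3.27] 3.32
0.0950 95.1 [0.56 0.3  3.98] 4.03
0.0940 94.1 [ 0.74 -0.07  4.57] 4.62
0.0930 93.4 [-0.18  0.33  7.81] 7.86
0.0920 93.2 [-2.84 -0.55 15.49] 15.54
up t25.42 s=97.30mm z=129.9 Fo=0.60 Fr=-0.62 Fz=-0.17
```

```bash
python3 - <<'E'
from h import *
env.movel(P(-.037,.13),rate=.25); env.movel(P(-.037,.096),rate=.12); env.pause(.1)
def avg(n=3):
    F=[];E=[]
    for i in range(n):
        env.pause(.02); s=S();F.append(np.array(s['wrist_force'])[:2]@o);E.append(sc(s['ee_pos']))
    return np.mean(F),np.mean(E)*1e3
f0,_=avg(5); print('f0',f0)
env.movel(P(-.026,.096),rate=.06)
clicks=0;loaded=False;s=-.026;c0=None
while clicks<3 and s<.024:
    s+=.001; env.movel(P(s,.096),rate=.025); f,e=avg(); f-=f0; print('%.3f %.2f %.2f'%(s,e,f))
    if f<-1.3 and c0 is None: c0=e; print('contact',c0)
    if f<-3: loaded=True
    if loaded and f>-1.2: clicks+=1; loaded=False; print('CLICK',clicks,env.sense()['t'])
    if c0 is not None and e>c0+38: print('limit');break
env.pause(.2); st('rest')
E
```

```text
f0 -0.02914825977323311
-0.025 -25.16 0.00
-0.024 -24.00 0.13
-0.023 -22.94 0.09
-0.022 -21.95 -0.58
-0.021 -20.94 0.04
-0.020 -19.93 0.05
-0.019 -19.25 -0.83
-0.018 -18.93 -3.51
contact -18.929282813412563
-0.017 -18.16 -5.24
-0.016 -16.56 -4.52
-0.015 -13.84 -1.02
CLICK 1 30.4417
-0.014 -12.98 0.50
-0.013 -12.79 0.04
-0.012 -11.96 0.09
-0.011 -10.93 0.26
-0.010 -9.93 -0.43
-0.009 -8.94 0.15
-0.008 -7.95 -0.27
-0.007 -6.94 0.21
-0.006 -5.95 0.30
-0.005 -5.27 -0.69
-0.004 -4.84 -3.56
-0.003 -4.25 -4.88
-0.002 -2.91 -5.32
-0.001 -0.35 -2.19
0.000 1.22 0.34
CLICK 2 34.9417
0.001 1.33 -0.36
0.002 2.07 -0.21
0.003 3.05 -0.06
0.004 4.06 0.08
0.005 5.08 -0.29
0.006 6.05 -0.17
0.007 7.05 0.37
0.008 8.06 -0.00
0.009 8.82 -0.87
0.010 9.25 -2.88
0.011 9.71 -5.46
0.012 10.88 -5.44
0.013 13.20 -2.89
0.014 15.36 -0.19
CLICK 3 39.1417
rest t39.34 s=14.64mm z=95.9 Fo=-0.22 Fr=0.64 Fz=-0.97
```

```bash
python3 - <<'E'
from h import *
env.movel(P(-.012,.096),rate=.08); env.movel(P(-.012,.14),rate=.2); env.movel(P(-.05,.17),rate=.2); env.pause(.1)
p,d=viewer.read_camera('top'); cv2.imwrite('pics/t5.png',cv2.resize(p[90:240,230:450,::-1],None,fx=3.6,fy=3.6,interpolation=cv2.INTER_CUBIC))
p,d=viewer.read_camera('scene'); cv2.imwrite('pics/s5.png',cv2.resize(p[90:300,200:420,::-1],None,fx=2.8,fy=2.8,interpolation=cv2.INTER_CUBIC))
C=tcloud('scene',d); L=np.stack([(C[...,:2]-B)@o-.033,(C[...,:2]-mid)@rear],-1)
hsv=cv2.cvtColor(p,cv2.COLOR_RGB2HSV); m=(hsv[...,0]>4)&(hsv[...,0]<20)&(hsv[...,1]>150)&(np.hypot(L[...,0],L[...,1])<.08)
v,u=np.nonzero(m); print(u.mean(),v.mean(),len(u),'s',sc(onz('scene',u.mean(),v.mean(),.108)), 't',S()['t'])
E
```

```text
336.125 213.25 48 s 0.03521713583177724 t 40.775
```

View pics/s5.png

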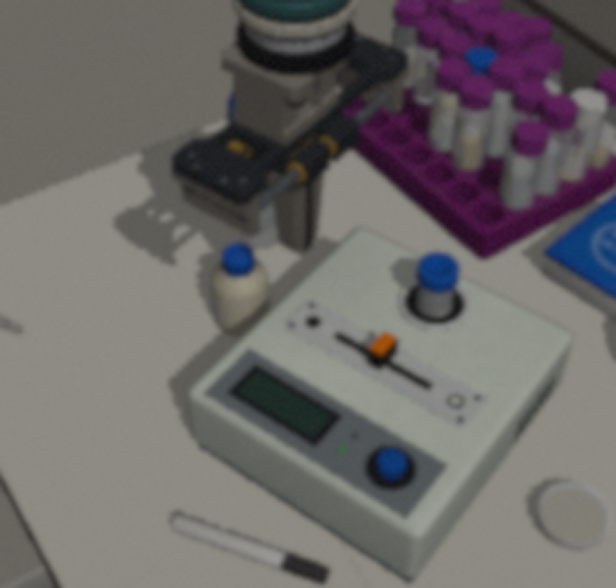

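View pics/t5.png

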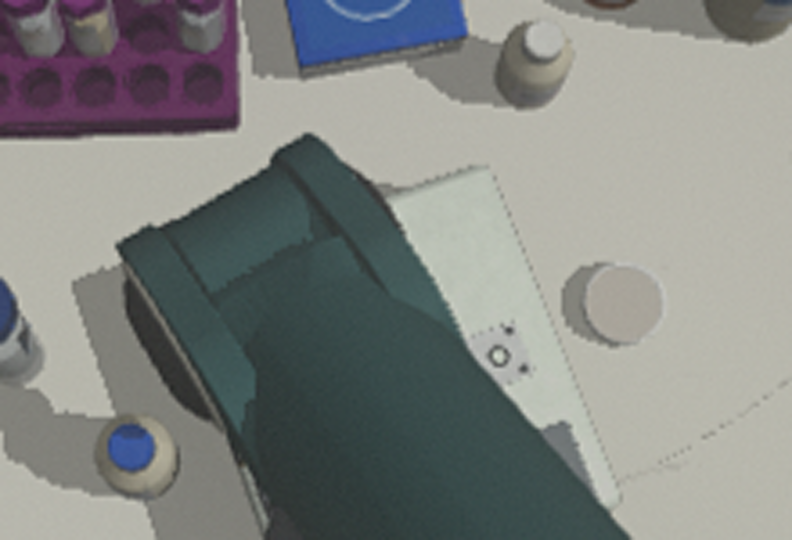

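```bash
python3 - <<'E'
from h import *
def f(p):
    hsv=cv2.cvtColor(p,cv2.COLOR_BGR2HSV).astype(int); m=(hsv[...,0]>4)&(hsv[...,0]<20)&(hsv[...,1]>130)
    m[:170]=0;m[260:]=0;m[:,:300]=0;m[:,380:]=0
    v,u=np.nonzero(m);print(u.mean(),v.mean(),len(u),sc(onz('scene',u.mean(),v.mean(),.108)))
f(cv2.imread('pics/scene0.png'))
env.pause(.1)
p,d=viewer.read_camera('scene'); f(p[:,:,::-1])
env.movel(P(.055,.2),rate=.3);env.pause(.1)
s=S();p,d=viewer.read_camera('wrist'); cv2.imwrite('pics/w6.png',p[:,:,::-1]); np.savez('w6.npz',C=wcloud(s,d),p=p)
L=wcloud(s,d); L=np.stack([(L[...,:2]-B)@o-.033,(L[...,:2]-mid)@rear,L[...,2]],-1)*1e3
m=(np.abs(L[...,1])<14)&(L[...,2]>106)&(L[...,2]<116)&(L[...,0]>-20)&(L[...,0]<80)
print(m.sum(),np.percentile(L[m],[5,50,95],axis=0).round(1),s['t'])
E
```

```text
333.4035087719298 211.9298245614035 57 0.028337879746908337
336.1929824561403 213.28070175438597 57 0.03538481737415845
416 [[ 26.9 -12.  106.9]
 [ 32.9  -1.8 109.2]
 [ 39.1   8.5 110.4]] 41.5417
```

View pics/w6.png

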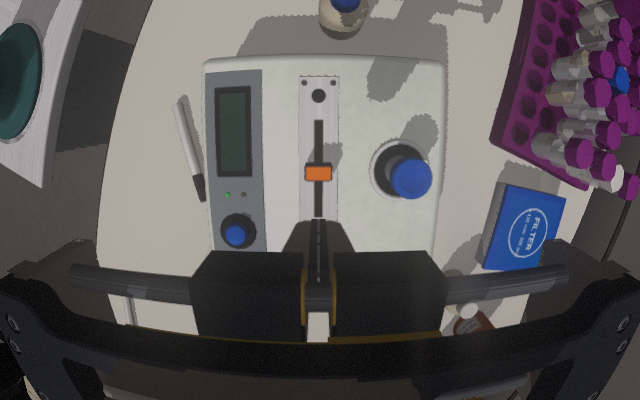

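```bash
python3 - <<'E'
from h import *
env.movel(P(-.008,.2),rate=.3); env.movel(P(-.008,.096),rate=.15)
env.movel(P(.012,.096),rate=.06)
for s in np.arange(.013,.0186,.0005):
    env.movel(P(s,.096),rate=.02); st('%.4f'%s)
env.pause(.2); st('rest')
env.movel(P(-.008,.096),rate=.1); env.movel(P(-.012,.14),rate=.2); env.movel(P(-.05,.17),rate=.2); env.pause(.1)
p,d=viewer.read_camera('scene'); p=p[:,:,::-1]
hsv=cv2.cvtColor(p,cv2.COLOR_BGR2HSV).astype(int); m=(hsv[...,0]>4)&(hsv[...,0]<20)&(hsv[...,1]>130)
m[:170]=0;m[260:]=0;m[:,:300]=0;m[:,380:]=0
v,u=np.nonzero(m);print(u.mean(),v.mean(),len(u),sc(onz('scene',u.mean(),v.mean(),.108)),S()['t'])
cv2.imwrite('pics/s7.png',cv2.resize(p[90:300,200:420],None,fx=2.8,fy=2.8,interpolation=cv2.INTER_CUBIC))
E
```

```text
0.0130 t43.52 s=12.73mm z=96.0 Fo=0.61 Fr=0.28 Fz=-0.04
0.0135 t43.77 s=13.38mm z=96.0 Fo=-0.05 Fr=-0.75 Fz=0.40
0.0140 t44.02 s=14.03mm z=96.0 Fo=0.71 Fr=-0.18 Fz=-0.76
0.0145 t44.27 s=14.58mm z=96.0 Fo=-0.10 Fr=0.49 Fz=-0.34
0.0150 t44.52 s=15.06mm z=96.0 Fo=-0.46 Fr=-0.33 Fz=0.19
0.0155 t44.77 s=15.52mm z=96.0 Fo=-0.38 Fr=0.44 Fz=0.05
0.0160 t45.02 s=16.04mm z=96.0 Fo=0.63 Fr=0.05 Fz=-0.43
0.0165 t45.27 s=16.59mm z=96.0 Fo=0.25 Fr=-1.19 Fz=0.77
0.0170 t45.52 s=17.10mm z=96.0 Fo=-0.71 Fr=-0.30 Fz=0.38
0.0175 t45.77 s=17.56mm z=96.0 Fo=1.02 Fr=-0.64 Fz=-0.14
0.0180 t46.02 s=18.06mm z=96.0 Fo=0.64 Fr=-0.08 Fz=-0.07
0.0185 t46.27 s=18.58mm z=96.0 Fo=0.92 Fr=0.28 Fz=0.06
rest t46.48 s=18.51mm z=96.0 Fo=1.03 Fr=0.35 Fz=0.18
338.9642857142857 214.82142857142858 56 0.042655237610108865 47.8083
```

View pics/s7.png

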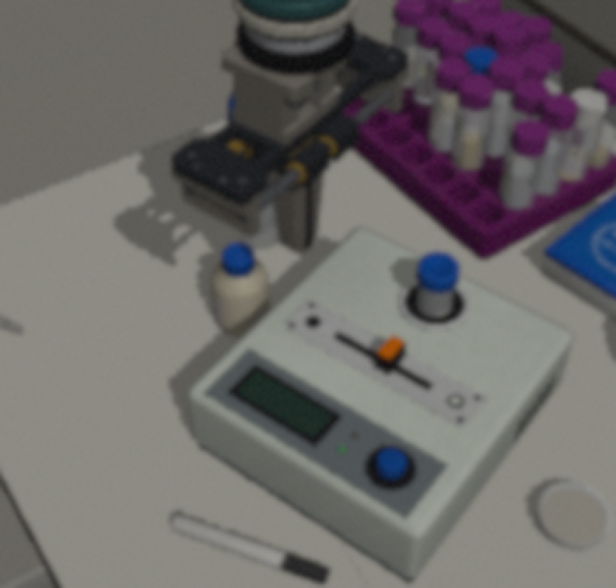

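```bash
python3 - <<'E'
from h import *
st(); print(workorder.finish_job())
E
```

```text
t47.81 s=-48.65mm z=168.9 Fo=0.36 Fr=0.38 Fz=0.01
the job is handed in; nothing more can be done
None
```

The photometer is set: the slide rests in the third click from closed. I handed the job in at about 48 s with the arm clear of everything. The finish call reports no verdict, so what follows is from my own checks.

- **Closing the slide:** the tab started in the second click. I pushed it through two clicks to the hard stop, where the force climbed to about 10 N with no more movement. The wrist camera then showed it at the closed end.
- **Zero key:** I pressed it with the slide closed and let it go. That left me unsure it had gone right down, so I pressed it once more, still closed. The second press showed 6 mm of spring travel (99.3 to 93.3 mm, 1.5 to 5 N) and then a hard stop. The key top is about 4 mm higher than the 95 mm in the text, though my first two-view estimate had put it at 93.5 mm.
- **Opening the slide:** I counted three force drops, but a picture then showed the tab balanced on the crest at about 35 mm, so the third count was early. I nudged it on in 0.5 mm steps until it snapped in.
- **Final check:** the scene camera puts the tab at 42.7 mm, against a nominal 42 mm. The same measurement read 28.3 mm at the start, when the tab was in the 28 mm notch. The tab never went beyond the third click, and the tube, bottle, dish and marker look unmoved.

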